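# Clamp the sauce pot, close it with its nested lids, lift off the outer cover

### The job

On the serving counter, slide the red-tabbed clamp jaw shut until it presses the steel sauce pot firmly against the two fixed stops behind it, and leave it shut; then pick up the nested lid set (steel inner lid with the blue outer cover lying on it) by the black knob of the inner lid, lower it onto the pot without dropping it until the inner lid sits fully home, and let go of the knob. Next grip the blue outer cover by its round collar and lift the cover alone, straight up, until all of it is well clear above the black knob, with the inner lid left seated and undisturbed on the pot. Finish while still holding the cover level there above the pot, not putting it down, and leave the fuel can, spoon and bowl alone.

Things in the scene. Friction and masses are not known exactly. Their poses are not given: they have to be found in the camera images.
- station: Fixed dark steel plate, 12 mm thick, 140 mm wide, from 175 mm on its -x to 90 mm on its +x side. On +x two fixed stops, 57 mm high, form a V for the round pot; on -x is the sliding jaw. Origin: on the counter under the pot's axis when the pot is home against both stops. x axis: sliding direction, from jaw to stops. Left or right of the middle, turned up to 0.3 rad.
- jaw (a joint): Slide of the clamp jaw, m: 0 when it touches a pot that is home against the stops, growing as it is drawn away (station's -x); range -0.004 to 0.042, starts at 0.02 to 0.04. It rubs with about 3 N and stays where it is left; pushing the pot along takes 2 to 7 N more; some 15 N in all clamps it firmly.
- jaw_tab (a point): On the jaw's upright red tab, the thing to grip or push: 12 mm thick along the slide, 40 mm wide, vertical. Its top is 85 mm and this point 68 mm above the counter. Between the tab and the jaw's face plate towards the pot are 36 mm of free space above a low bar (top 31 mm above the counter).
- jaw_face (a point): Middle of the jaw's flat pressing face (60 mm wide), 49.5 mm above the counter, 50 mm from the tab's centre towards the pot.
- pot_mid (a point): Centre of the loose open steel sauce pot, half-way up: round, 110 mm outer diameter, 3 mm wall, 75 mm tall, about 0.45 kg, upright on the station's plate (rim 37.5 mm above this point, 87 mm above the counter). Starts up to 5 mm short of the stops. z up.
- rest_mouth (a point): Centre of the mouth of the fixed grey lid rest, a round upright ring of 110 mm diameter on a 130 mm square foot, mouth 46 mm above the counter; the lid set starts on it.
- inner_knob (a point): Point to grip on the inner lid's black knob (upright cylinder, 22 mm diameter, 34 mm tall, standing out of the cover's collar), on its axis, 13 mm below its top, 22 mm above the collar's top. With the inner lid home on the pot it is 98.5 mm above point pot_mid, with the lid set on the rest 61 mm above its mouth. Lifted here, the inner lid carries the cover along. z up.
- inner: The loose steel inner lid, about 0.22 kg: flange 116 mm diameter, 4 mm thick, and below it a 94 mm plug, 8 mm deep with tapered edge, that enters the pot's mouth with 4 to 5 mm play all round; a post in the middle bears the knob. Origin: centre of the plug's underside, 69 mm below point inner_knob, 8 mm below the flange's underside.
- cover_collar (a point): Point to grip on the blue cover's collar, on its axis: an upright open tube, 44 mm outer and 34 mm inner diameter, 32 mm tall, with the knob's post passing freely through. 9 mm below the collar's top, 23 mm above the deck, 35 mm above the skirt's lower edge. With the cover in place it is 31 mm below point inner_knob and 44 mm below the knob's top. z up.
- cover: The loose blue outer cover, about 0.13 kg: flat round deck, 127 mm diameter, with a short skirt (12 mm over all) and the collar in its middle. It lies on the inner lid's flange, unfastened, the skirt with 2.5 mm play round it. Origin: centre, at the skirt's lower edge.
- fuel_can: Bystander: loose red-labelled gel fuel can, 76 mm diameter, 60 mm tall, origin at the centre of its underside.
- spoon: Bystander: loose white serving spoon, 240 mm long, lying on the counter, origin at its underside.
- bowl: Bystander: loose white paper bowl, 120 mm across, 45 mm tall, origin at the centre of its underside.
There are look-alikes about, which are no part of the job. What is meant by the cover is not orange, and is the smaller of those in its own colour.

How it is judged:
On the way, in this order (a step that is already met when the one before it is completed fails the run):
1. the jaw presses the pot (over 4 N) home against the fixed stops (contact force between jaw and pot above 4 N and x of pot_mid in the frame of station above -0.003 m and horizontal distance between jaw_face and pot_mid below 0.058 m), for 0.2 s.
2. the lid set is carried by the inner lid's knob, clear of the rest, with the cover lying on it (contact force between the fingers and inner above 0.5 N and z of inner_knob in the frame of rest_mouth above 0.08 m and z of cover_collar in the frame of inner_knob below -0.026 m), for 0.2 s.
3. the inner lid is fully home on the pot with the cover lying on it, and the knob is let go (z of inner_knob in the frame of pot_mid between 0.0955 and 0.1015 m and horizontal distance between inner_knob and pot_mid below 0.008 m and angle between inner_knob's own z axis and vertical below 0.06 rad and z of cover_collar in the frame of inner_knob below -0.027 m and contact force between the fingers and inner below 0.1 N), for 0.2 s.
At the end, for the whole second after the job is handed in: Fingers hold the still cover, level within 0.2 rad, within 60 mm of the pot's axis, collar point over 48 mm above the knob point, touching nothing else. Inner lid home on the pot (3 mm height, 8 mm sideways, 0.06 rad), untouched. Pot within 3 mm of home, jaw face within 3 mm of it (z of cover_collar in the frame of inner_knob above 0.048 m and horizontal distance between cover_collar and pot_mid below 0.06 m and angle between cover_collar's own z axis and vertical below 0.2 rad and contact force between the fingers and cover above 1 N and contact force between cover and inner below 0.05 N and contact force between cover and pot below 0.05 N and contact force between the fingers and inner below 0.1 N and linear speed of cover below 0.02 m/s and z of inner_knob in the frame of pot_mid between 0.0955 and 0.1015 m and horizontal distance between inner_knob and pot_mid below 0.008 m and angle between inner_knob's own z axis and vertical below 0.06 rad and x of pot_mid in the frame of station above -0.003 m and horizontal distance between jaw_face and pot_mid below 0.058 m); the arm keeps its last pose, push and grip.
It fails at once if the cover comes off the inner lid, or is lifted, while the inner lid is not seated on the pot (z of cover_collar in the frame of inner_knob above -0.023 m and not (z of inner_knob in the frame of pot_mid between 0.0955 and 0.1015 m and horizontal distance between inner_knob and pot_mid below 0.008 m and angle between inner_knob's own z axis and vertical below 0.06 rad)).
It fails at once if the lid set is let go above the pot (dropped), or the inner lid is pulled up with the cover (z of inner_knob in the frame of pot_mid above 0.105 m and horizontal distance between inner_knob and pot_mid below 0.05 m and contact force between the fingers and inner below 0.02 N).
It fails at once if the pot is tipped (angle between pot_mid's own z axis and vertical above 0.15 rad).
It fails at once if a bystander is moved over 20 mm (distance of any of fuel_can, spoon, bowl from where it was at the start of the episode above 0.02 m).
It also fails if it takes over 72 s, if anything falls off the work surface, if the arm or the gripper's body presses on something with over 40 N, if the wrist force passes 120 N, or if a joint passes its speed limit or range.

### The arm

A 6-joint arm with a two-finger parallel gripper is mounted at the origin on the work surface. World frame = base frame: x ahead of the robot, y to its left, z up, the work surface at z = 0. Lengths are in m, angles in rad, forces in N, time in s.
With the tool pointing down it reaches from about 0.35 to 0.775 m from the base axis. Payload 5.5 kg.
Tool frame: the origin (TCP) lies midway between the tips of the shut fingers; the grasp point (between the pads) lies 19 mm behind it; z points along the fingers, y is the line along which they close (so a half turn about z gives the same grasp; the last joint's range is limited). The gripper opens to 85 mm and grips with 20 to 120 N. Pads are 22 mm wide; open, the fingers measure 114 mm over their backs; the gripper's body (76 mm by 85 mm) begins 54 mm behind the grasp point. The pads swing forward as they close: fully open they stand 13 mm farther back than shut.
Start: joints at [-1.48, 0.313, 0.046, 1.304, 0, 1.431], TCP at [0.132, -0.56, 0.206] pointing down, gripper open.
Joint ranges: [-2.76, 2.76], [-0.86, 1.69], [-1.03, 1.26], [-2.2, 2.34], [-1.47, 1.5], [-3.14, 3.14]. Speed limits (rad/s): [2.57, 2.57, 3.14, 3.14, 3.14, 3.14].

### API

Orientations are given as a unit quaternion [w, x, y, z].
In Python, from workcell import telemetry, imaging, env gives the robot as it stands. The module is installed in compiled form; this text tells all that it offers.
- The arm moves only by the tool step_arm, never from a script. Its argument "moves" is a list of rows, each a list of 3 entries, a list of its own where there are three numbers: the shift along the tool's x, y, z in mm, then the turn, a rotation vector about the tool's x, y, z in rad, then the finger opening in mm, from 0 to 85.4. A call has 1 to 8 rows; each row is the pose to reach, as a shift and turn from the pose commanded when the call began, along the tool's axes at that moment; what a row does not reach only later rows make up. A row lasts 1/12 s, in which the tool goes at most 41.7 mm and 7.16 degrees, less where a joint would pass 70% of its speed; a pose out of reach is approached as far as the arm can. A call with a gripper value outside its range is refused whole. The fingers move at their own pace and stop on an object; "grip_force" is the grip in N (left out, the last holds). Time passes only in rows, so rows that repeat a pose let the fingers close. It gives the time, the measured TCP pose, the force, the opening and the grip force at its end, in the units of the state.
- telemetry.get_state(): the state, without advancing time (a new reading comes with each control period).
- imaging.read_camera(name): name is "scene" or "top" or "wrist"; returns the picture (384x512x3 uint8, red, green, blue); there is no depth.
- imaging.camera_params(name): a dict with "camera_matrix" (3x3 intrinsics, pixels), "pose" (4x4, takes a point from camera to world coordinates). Camera axes: x right, y up, looking along -z (the intrinsics and any distortion apply to the point x, -y, -z); pixel columns grow to the right and rows downward; lengths in m; the calibration is good to about 2 mm. A picture is of the moment at which its call begins: read the wrist's pose just before it. camera_params takes no time and is no camera call; for the wrist camera it gives the pose at the moment of the call.
- env.hand_in(): hands the job in; it is judged then, once.
The state is a dict: "clock": time; "joint_pos": joint angles; "qvel": joint speeds; "tau": joint torques, N m; "tcp_pos": TCP position; "orientation": TCP orientation; "wrist_force": force on the tool from outside, world axes, zero at the start; "ft_torque": the same for the moment, N m; "finger_gap": finger opening in m; "grip_force": force on a finger pad.
Only numpy, scipy, OpenCV 4.12 (cv2) and the standard library are available. Lean on these libraries where they do the work, as an engineer would, in place of code of your own. Each camera call takes 0.05 s, during which the arm holds its last target. There are 200 camera calls.

## Working session

There is one attempt and no reset: what is moved stays moved. The work goes in short steps, Python scripts to look and compute and a tool call to move; the robot and the scene stay as the last step left them, time stands still between calls to the robot, and variables do not carry over. Pictures are saved under pics/ and viewed, at most 10 in all, crops included, and the job is handed in when it is done.

Besides the shell and the picture viewer there is one more tool, called after "Emit:" by a JSON object that holds its "method" and its "body", one argument or row to a line. step_arm: Moves the arm, as the interface text tells. Its arguments: {"type":"object","properties":{"moves":{"type":"array"},"grip_force":{"type":"number"}},"required":["moves"]}

```bash
mkdir -p pics; cat > h.py <<'E'
import numpy as np, cv2
from workcell import telemetry, imaging, env
from scipy.spatial.transform import Rotation as R
def ray(c,uv,cp=None):
    p=cp or imaging.camera_params(c); K=np.array(p["camera_matrix"]);T=np.array(p["pose"])
    d=np.linalg.inv(K)@np.array([uv[0],uv[1],1.]); d=d*[1,-1,-1]
    return T[:3,3],T[:3,:3]@d
def onz(c,uv,z,cp=None):
    o,d=ray(c,uv,cp); return o+d*(z-o[2])/d[2]
def proj(c,X,cp=None):
    p=cp or imaging.camera_params(c); K=np.array(p["camera_matrix"]);T=np.array(p["pose"])
    q=T[:3,:3].T@(np.asarray(X)-T[:3,3]); q=K@(q*[1,-1,-1]); return q[:2]/q[2]
def snap(c,n):
    im=imaging.read_camera(c); cv2.imwrite(f"pics/{n}.png",im[:,:,::-1]); return im
def tool(v,st=None):
    "world offset (m) -> tool mm"
    st=st or telemetry.get_state(); w,x,y,z=st["orientation"]
    return R.from_quat([x,y,z,w]).inv().apply(v)*1000
E
python3 - <<'E'
from h import *
a=snap("scene","s0r");b=snap("top","t0r")
cv2.imwrite("pics/s0.png",cv2.resize(a[:,:,::-1],(800,600),interpolation=3));cv2.imwrite("pics/t0.png",cv2.resize(b[:,:,::-1],(800,600),interpolation=3))
for c in("scene","top"):
    p=imaging.camera_params(c);print(c,np.round(p["camera_matrix"],1).tolist(),np.round(p["pose"],3).tolist())
print(telemetry.get_state())
E
```

```text
scene [[347.9, 0.0, 257.8], [0.0, 347.9, 192.7], [0.0, 0.0, 1.0]] [[0.821, -0.33, 0.465, 1.046], [0.57, 0.497, -0.654, -0.647], [-0.016, 0.802, 0.597, 0.651], [0.0, 0.0, 0.0, 1.0]]
top [[447.5, 0.0, 261.4], [0.0, 447.5, 191.9], [0.0, 0.0, 1.0]] [[-0.003, 0.992, -0.125, 0.457], [-1.0, -0.005, -0.019, -0.02], [-0.02, 0.125, 0.992, 1.379], [0.0, 0.0, 0.0, 1.0]]
{'clock': 0.1, 'joint_pos': array([-1.47957780e+00,  3.13910458e-01,  4.50738880e-02,  1.30362825e+00,
       -3.72990236e-05,  1.43117188e+00]), 'qvel': array([ 0.0006583 , -0.00114154,  0.00223612,  0.00051295, -0.00013438,
        0.00053432]), 'tau': array([ 2.01819399e-03, -4.81724131e+01,  2.99244869e+01,  1.26866487e-02,
       -2.27638820e-04, -1.82342529e-05]), 'tcp_pos': array([ 0.13147609, -0.55923226,  0.2048989 ]), 'orientation': array([-8.34453425e-04,  9.93345984e-01,  1.15165356e-01,  1.54521879e-06]), 'wrist_force': array([-0.4191796 ,  0.10726229,  0.41588167]), 'ft_torque': array([0.00228795, 0.00027783, 0.03767084]), 'grip_force': 0.0, 'finger_gap': 0.08555109489427022}
```

View pics/s0.png

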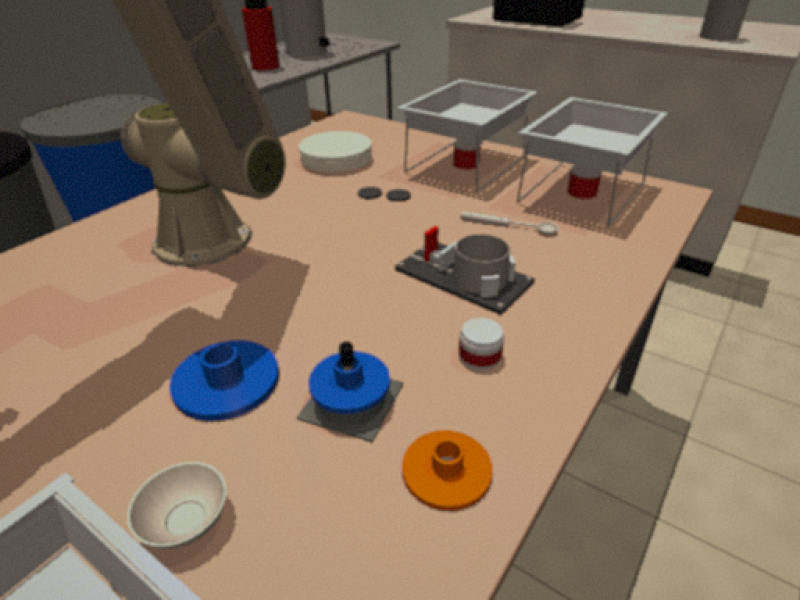

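View pics/t0.png

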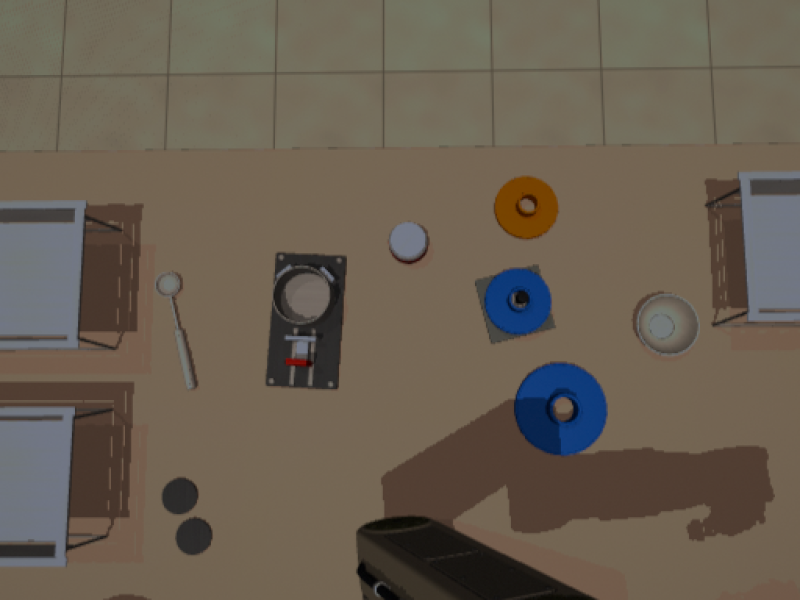

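The top view shows these candidates:
- **Cover:** small blue one on the grey rest at (518,300), with the black knob at (521,298). The big blue one at (561,408) and the orange one at (526,207) have no knob and lie on the counter, so both are look-alikes.
- **Clamp:** red tab at (298,362), pot at (306,295).
- **Other red things:** fuel can at (408,242), cans under the trays.

I choose the small blue cover with the knob. Next I measure and check it in a close crop.

```bash
cat > m.py <<'E'
from h import *
b=cv2.imread("pics/t0r.png"); hsv=cv2.cvtColor(b,cv2.COLOR_BGR2HSV)
def big(m,box):
    z=np.zeros_like(m);x0,y0,x1,y1=box;z[y0:y1,x0:x1]=m[y0:y1,x0:x1]
    return max(cv2.findContours(z,0,1)[0],key=cv2.contourArea)
blue=cv2.inRange(hsv,(100,120,40),(130,255,255)); c=big(blue,(290,160,370,225)); (u,v),r=cv2.minEnclosingCircle(c); e=cv2.fitEllipse(c)
print("deck px",e, onz("top",e[0],.046+.004+.012-.0))
red=cv2.bitwise_or(cv2.inRange(hsv,(0,170,60),(6,255,255)),cv2.inRange(hsv,(172,170,60),(180,255,255))); c=big(red,(170,215,225,245)); q=cv2.minAreaRect(c);print("tab",q,onz("top",q[0],.08))
k=cv2.inRange(hsv,(0,0,0),(180,255,35)); c=big(k,(322,180,346,202)); q=cv2.minAreaRect(c);print("knob",q,onz("top",q[0],.12))
k=cv2.inRange(hsv,(0,0,0),(180,90,75)); c=big(k,(165,155,228,255)); q=cv2.minAreaRect(c);bx=cv2.boxPoints(q)
C=np.array([onz("top",p,.012) for p in bx]);print("plate",bx.tolist(),C.round(4).tolist(),cv2.minAreaRect(C[:,:2].astype(np.float32)))
cr=cv2.resize(b[150:260,160:375],None,fx=3.7,fy=3.7,interpolation=2);cv2.imwrite("pics/crop1.png",cv2.convertScaleAbs(cr,alpha=1.6))
E
python3 m.py
```

```text
deck px ((331.01934814453125, 192.51467895507812), (41.492794036865234, 41.88656234741211), 104.7699203491211) [ 0.62045094 -0.20088559  0.062     ]
tab ((189.0, 231.5), (12.437965393066406, 4.179156303405762), 5.710593223571777) [0.50636644 0.21528497 0.08      ]
knob ((333.5, 189.5), (7.0, 7.0), 90.0) [ 0.62182982 -0.20013093  0.12      ]
plate [[169.50735473632812, 246.29104614257812], [175.27993774414062, 160.85675048828125], [221.60897827148438, 163.98709106445312], [215.83639526367188, 249.42138671875]] [[0.4642, 0.2864, 0.012], [0.7287, 0.2744, 0.012], [0.7178, 0.1295, 0.012], [0.4544, 0.1449, 0.012]] ((0.5915518999099731, 0.20964530110359192), (0.14525365829467773, 0.2663254141807556), 86.65606689453125)
```

View pics/crop1.png

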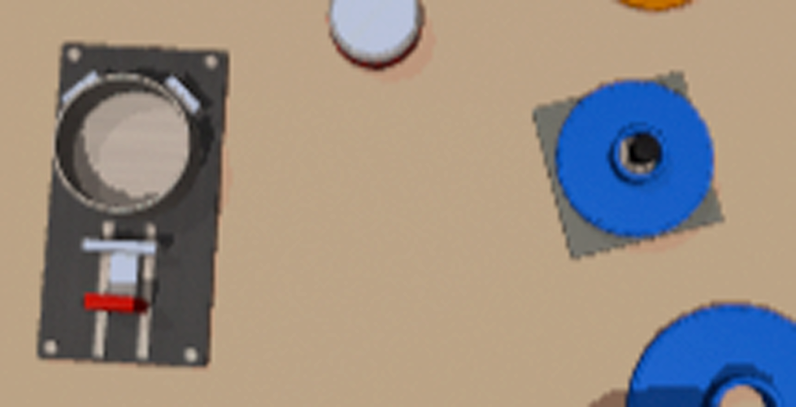

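The crop confirms the choice: a blue cover with a black knob at crop (645,150) on the grey rest. The pot sits in the V with the red tab at (115,302). Station origin is about (0.634, 0.205) with yaw about -0.058. I start towards the space behind the tab.

Emit:
{"method": "step_arm", "body": {
  "moves": [
    [[40, -29, 0], [0, 0, 0.05], 0],
    [[80, -58, 0], [0, 0, 0.1], 0],
    [[120, -86, 0], [0, 0, 0.15], 0],
    [[160, -115, 0], [0, 0, 0.2], 0],
    [[200, -144, 0], [0, 0, 0.25], 0],
    [[235, -170, 0], [0, 0, 0.289], 0],
    [[268, -193, 0], [0, 0, 0.289], 0],
    [[290, -209, 0], [0, 0, 0.289], 0]
  ]
}}

```text
clock: 0.77
tcp_pos: [0.3509, -0.3063, 0.2055]
orientation: [-0.0, 1.0, -0.029, -0.0]
wrist_force: [0.5, -0.3, 0.2]
finger_gap: 0.0001
grip_force: 0.0
```

```bash
cat > go.py <<'E'
import sys
from h import *
s=telemetry.get_state(); p=np.array(s["tcp_pos"]); w,x,y,z=s["orientation"]; M=R.from_quat([x,y,z,w]).as_matrix()
t=np.array([float(a) for a in sys.argv[1:4]])
print("t",round(s["clock"],2),"p",p.round(4),"xdir",np.arctan2(M[1,0],M[0,0]).round(4),"zax",M[:,2].round(4),"F",np.round(s["wrist_force"],1),"gap",round(s["finger_gap"],4),"grip",round(s["grip_force"],1),"j",s["joint_pos"].round(2),"\nmove",tool(t-p,s).round(1))
E
python3 go.py .469 .214 .2
```

```text
t 0.77 p [ 0.3509 -0.3063  0.2055] xdir -0.0588 zax [-2.e-04  2.e-04 -1.e+00] F [ 0.5 -0.3  0.2] gap 0.0001 grip 0.0 j [-0.89  0.1  -0.22  1.25 -0.    2.31] 
move [  87.4 -526.3    5.6]
```

Emit:
{"method": "step_arm", "body": {
  "moves": [
    [[6, -38, 0], [0, 0, -0.12], 0],
    [[13, -76, 0], [0, 0, -0.24], 0],
    [[20, -115, 0], [0, 0, -0.36], 0],
    [[26, -153, 0], [0, 0, -0.48], 0],
    [[33, -191, 0], [0, 0, -0.6], 0],
    [[40, -230, 0], [0, 0, -0.72], 0],
    [[46, -268, 0], [0, 0, -0.84], 0],
    [[50, -300, 0], [0, 0, -0.96], 0]
  ]
}}

```text
clock: 1.43
tcp_pos: [0.4174, -0.0092, 0.2055]
orientation: [-0.0, 0.899, 0.439, 0.0]
wrist_force: [0.3, -1.0, 0.7]
finger_gap: 0.0
grip_force: 0.0
```

```bash
python3 go.py .465 .214 .2
```

```text
t 1.43 p [ 0.4174 -0.0092  0.2055] xdir 0.9086 zax [-1.e-04  3.e-04 -1.e+00] F [ 0.3 -1.   0.7] gap 0.0 grip 0.0 j [-0.22  0.01 -0.32  1.24  0.    2.02] 
move [205.3 -99.7   5.6]
```

Emit:
{"method": "step_arm", "body": {
  "moves": [
    [[35, -17, 0], [0, 0, -0.12], 0],
    [[70, -34, 0], [0, 0, -0.24], 0],
    [[105, -51, 0], [0, 0, -0.36], 0],
    [[140, -68, 0], [0, 0, -0.48], 0],
    [[175, -85, 0], [0, 0, -0.603], 0],
    [[200, -97, 0], [0, 0, -0.603], 0],
    [[205, -100, 0], [0, 0, -0.603], 0],
    [[205, -100, 0], [0, 0, -0.603], 0]
  ]
}}

```text
clock: 2.1
tcp_pos: [0.4659, 0.2129, 0.2049]
orientation: [-0.0, 0.729, 0.685, -0.001]
wrist_force: [0.1, 0.2, 0.5]
finger_gap: 0.0004
grip_force: 0.0
```

```bash
python3 go.py .465 .214 .2; python3 -c "
from h import *
print(np.round(imaging.camera_params('wrist')['pose'],3).tolist())
a=snap('wrist','w1')
for n,X in dict(tab=[.5065,.2153,.085],org=[.634,.2046,.087]).items(): print(n,proj('wrist',X))"
```

```text
t 2.1 p [0.4659 0.2129 0.2049] xdir 1.508 zax [-1.2e-03 -4.0e-04 -1.0e+00] F [0.1 0.2 0.5] gap 0.0004 grip 0.0 j [ 0.27  0.19 -0.11  1.26 -0.    1.91] 
move [ 1.1 -1.   4.9]
[[0.998, 0.06, 0.017, 0.469], [-0.062, 0.962, 0.265, 0.279], [-0.0, -0.265, 0.964, 0.372], [0.0, 0.0, 0.0, 1.0]]
tab [295.88019569 173.23473585]
org [413.70289015 175.90499451]
```

View pics/w1.png

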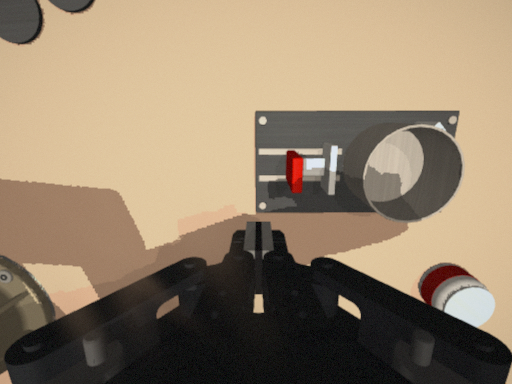

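The wrist view shows the red tab top at (297,173), the jaw face at (333,168) and the pot rim centred near (412,172). The plate edges are horizontal, with corners at (255,110), (459,111) and (257,212). The alignment is good.

```bash
python3 -c "
from h import *
for uv,z in [((255,110.5),.012),((459.5,110.5),.012),((257,212.5),.012),((412,172.5),.087),((297.5,172),.085)]: print(uv,onz('wrist',uv,z).round(4))"; python3 go.py .466 .214 .05
```

```text
(255, 110.5) [0.4656 0.2851 0.012 ]
(459.5, 110.5) [0.7284 0.2683 0.012 ]
(257, 212.5) [0.4591 0.1458 0.012 ]
(412, 172.5) [0.6318 0.2085 0.087 ]
(297.5, 172) [0.5083 0.2166 0.085 ]
t 2.15 p [0.4657 0.2115 0.205 ] xdir 1.5063 zax [-1.5e-03 -9.0e-04 -1.0e+00] F [-0.6 -0.5 -1.5] gap -0.0003 grip 0.0 j [ 0.27  0.19 -0.12  1.27 -0.    1.9 ] 
move [  2.7   0.4 155. ]
```

Emit:
{"method": "step_arm", "body": {
  "moves": [
    [[1, 0, 35], [0, 0, 0], 0],
    [[1, 0, 70], [0, 0, 0], 0],
    [[1, 0, 105], [0, 0, 0], 0],
    [[1, 0, 135], [0, 0, 0], 0],
    [[1, 0, 148], [0, 0, 0], 0],
    [[1, 4, 148], [0, 0, 0], 0],
    [[1, 8, 148], [0, 0, 0], 0],
    [[1, 12, 148], [0, 0, 0], 0]
  ]
}}

```text
clock: 2.82
tcp_pos: [0.4799, 0.2107, 0.0591]
orientation: [0.001, 0.731, 0.683, 0.001]
wrist_force: [-0.0, 0.1, 0.3]
finger_gap: 0.0004
grip_force: 0.0
```

Emit:
{"method": "step_arm", "body": {
  "moves": [
    [[0, 2, 0], [0, 0, 0], 0],
    [[0, 4, 0], [0, 0, 0], 0],
    [[0, 6, 0], [0, 0, 0], 0],
    [[0, 8, 0], [0, 0, 0], 0],
    [[0, 10, 0], [0, 0, 0], 0],
    [[0, 12, 0], [0, 0, 0], 0],
    [[0, 14, 0], [0, 0, 0], 0],
    [[0, 16, 0], [0, 0, 0], 0]
  ]
}}

```text
clock: 3.48
tcp_pos: [0.4944, 0.2104, 0.0576]
orientation: [0.0, 0.73, 0.683, -0.0]
wrist_force: [0.4, 0.1, -0.3]
finger_gap: 0.0
grip_force: 0.0
```

Emit:
{"method": "step_arm", "body": {
  "moves": [
    [[0, 2, 0], [0, 0, 0], 0],
    [[0, 4, 0], [0, 0, 0], 0],
    [[0, 6, 0], [0, 0, 0], 0],
    [[0, 8, 0], [0, 0, 0], 0],
    [[0, 10, 0], [0, 0, 0], 0],
    [[0, 12, 0], [0, 0, 0], 0]
  ]
}}

```text
clock: 3.98
tcp_pos: [0.506, 0.2096, 0.0575]
orientation: [-0.0, 0.73, 0.683, -0.0]
wrist_force: [-2.2, 1.0, 1.2]
finger_gap: 0.0
grip_force: 1.6
```

Emit:
{"method": "step_arm", "body": {
  "moves": [
    [[0, 1.5, 0], [0, 0, 0], 0],
    [[0, 3, 0], [0, 0, 0], 0],
    [[0, 4.5, 0], [0, 0, 0], 0],
    [[0, 6, 0], [0, 0, 0], 0]
  ]
}}

```text
clock: 4.32
tcp_pos: [0.5122, 0.2092, 0.0575]
orientation: [-0.0, 0.73, 0.683, -0.0]
wrist_force: [-3.6, 1.1, 0.4]
finger_gap: 0.0003
grip_force: 1.6
```

Sliding with about 3 N. I go on in small steps.

Emit:
{"method": "step_arm", "body": {
  "moves": [
    [[0, 1.5, 0], [0, 0, 0], 0],
    [[0, 3, 0], [0, 0, 0], 0],
    [[0, 4.5, 0], [0, 0, 0], 0],
    [[0, 6, 0], [0, 0, 0], 0]
  ]
}}

```text
clock: 4.65
tcp_pos: [0.5176, 0.2089, 0.0574]
orientation: [-0.001, 0.73, 0.683, -0.0]
wrist_force: [-5.5, 1.6, 2.4]
finger_gap: 0.0003
grip_force: 2.9
```

Emit:
{"method": "step_arm", "body": {
  "moves": [
    [[0, 1.5, 0], [0, 0, 0], 0],
    [[0, 3, 0], [0, 0, 0], 0],
    [[0, 4, 0], [0, 0, 0], 0]
  ]
}}

```text
clock: 4.9
tcp_pos: [0.519, 0.2088, 0.0573]
orientation: [-0.002, 0.73, 0.684, -0.002]
wrist_force: [-13.2, 2.3, 6.8]
finger_gap: -0.0002
grip_force: 6.4
```

Emit:
{"method": "step_arm", "body": {
  "moves": [
    [[0, 1, 0], [0, 0, 0], 0],
    [[0, 2, 0], [0, 0, 0], 0],
    [[0, 2.5, 0], [0, 0, 0], 0],
    [[0, 2.5, 0], [0, 0, 0], 0],
    [[0, 2.5, 0], [0, 0, 0], 0],
    [[0, 2.5, 0], [0, 0, 0], 0]
  ]
}}

```text
clock: 5.4
tcp_pos: [0.5193, 0.2087, 0.0573]
orientation: [-0.003, 0.73, 0.684, -0.003]
wrist_force: [-15.6, 3.2, 8.9]
finger_gap: -0.0004
grip_force: 8.1
```

```bash
python3 go.py .47 .2125 .06; python3 - <<'E'
from h import *
a=snap("top","t2r"); s=snap("scene","s2r"); hsv=cv2.cvtColor(a,cv2.COLOR_RGB2HSV)
A=cv2.resize(a[145:255,160:240,::-1],None,fx=5,fy=5,interpolation=2); B=cv2.resize(s[130:210,240:360,::-1],None,fx=3.3,fy=550/80,interpolation=2)
cv2.imwrite("pics/c2.png",cv2.convertScaleAbs(np.hstack([A,B]),alpha=1.5))
E
```

```text
t 5.4 p [0.5193 0.2087 0.0573] xdir 1.5062 zax [-9.2e-03  6.0e-04 -1.0e+00] F [-15.6   3.2   8.9] gap -0.0004 grip 8.1 j [ 0.24  0.38 -0.24  0.96  0.    1.87] 
move [  0.6 -49.4  -2.3]
```

View pics/c2.png

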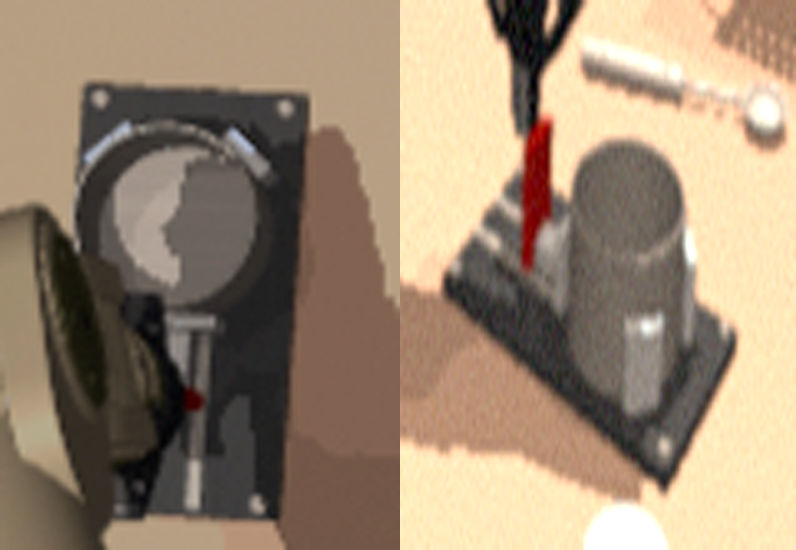

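The top crop (left) shows the jaw face at (195,322) against the pot. The rim touches both stops at (108,143) and (248,153). I push a little more, then back off and rise.

Emit:
{"method": "step_arm", "body": {
  "moves": [
    [[0, 1, 0], [0, 0, 0], 0],
    [[0, 2, 0], [0, 0, 0], 0],
    [[0, 2, 0], [0, 0, 0], 0],
    [[0, 2, 0], [0, 0, 0], 0]
  ]
}}

```text
clock: 5.83
tcp_pos: [0.5195, 0.2087, 0.0571]
orientation: [-0.004, 0.729, 0.684, -0.004]
wrist_force: [-19.8, 3.9, 12.2]
finger_gap: 0.0005
grip_force: 10.2
```

Emit:
{"method": "step_arm", "body": {
  "moves": [
    [[0, -3, 0], [0, 0, 0], 0],
    [[0, -10, 0], [0, 0, 0], 0],
    [[0, -25, 0], [0, 0, 0], 0],
    [[0, -40, -10], [0, 0, 0], 0],
    [[0, -40, -50], [0, 0, 0], 40],
    [[0, -40, -90], [0, 0, 0], 60],
    [[0, -40, -130], [0, 0, 0], 60],
    [[0, -40, -170], [0, 0, 0], 60]
  ]
}}

```text
clock: 6.5
tcp_pos: [0.4879, 0.2104, 0.2302]
orientation: [0.001, 0.73, 0.683, 0.001]
wrist_force: [1.6, 0.4, -1.4]
finger_gap: 0.0484
grip_force: 0.0
```

```bash
python3 go.py .622 -.2 .23; python3 - <<'E'
from h import *
a=snap("wrist","w3")
E
```

```text
t 6.5 p [0.4879 0.2104 0.2302] xdir 1.5043 zax [ 3.6e-03 -6.0e-04 -1.0e+00] F [ 1.6  0.4 -1.4] gap 0.0484 grip 0.0 j [ 0.26  0.22 -0.02  1.33 -0.    1.89] 
move [-400.6  161.1    0.9]
```

View pics/w3.png

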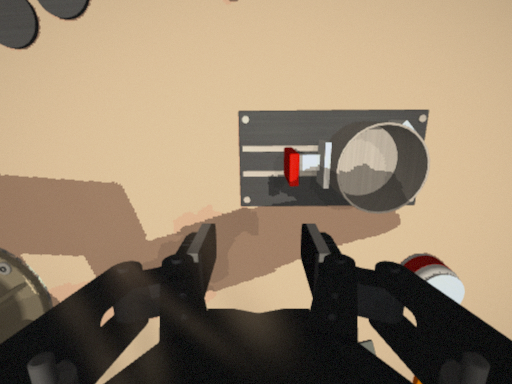

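The pot is clamped, its rim against the jaw at (326,165), with the rim centre near (381,167). Next I move to the lid set.

Emit:
{"method": "step_arm", "body": {
  "moves": [
    [[-38, 15, 0], [0, 0, 0], 50],
    [[-76, 30, 0], [0, 0, 0], 50],
    [[-114, 45, 0], [0, 0, 0], 50],
    [[-152, 60, 0], [0, 0, 0], 50],
    [[-190, 75, 0], [0, 0, 0], 50],
    [[-228, 90, 0], [0, 0, 0], 50],
    [[-264, 105, 0], [0, 0, 0], 50],
    [[-290, 116, 0], [0, 0, 0], 50]
  ]
}}

```text
clock: 7.22
tcp_pos: [0.5853, -0.0908, 0.2282]
orientation: [0.002, 0.731, 0.682, 0.0]
wrist_force: [0.4, 0.2, 0.9]
finger_gap: 0.05
grip_force: 0.0
```

```bash
cat > pot.py <<'E'
from h import *
E
python3 go.py .622 -.2 .2; python3 - <<'E'
from h import *
cp=imaging.camera_params("wrist");a=imaging.read_camera("wrist"); cv2.imwrite("pics/w4.png",a[:,:,::-1])
print(proj("wrist",[.622,-.2,.12],cp))
h=cv2.cvtColor(a,cv2.COLOR_RGB2HSV); m=cv2.inRange(h,(100,120,40),(130,255,255))
for c in cv2.findContours(m,0,1)[0]:
    if cv2.contourArea(c)>800: e=cv2.fitEllipse(c);print(cv2.boundingRect(c),e,onz("wrist",e[0],.06,cp))
E
```

```text
t 7.22 p [ 0.5853 -0.0908  0.2282] xdir 1.502 zax [ 0.0034 -0.0032 -1.    ] F [0.4 0.2 0.9] gap 0.05 grip 0.0 j [-0.29  0.34  0.14  1.36 -0.    1.35] 
move [-106.3   44.    28.7]
[296.13225914 270.24645562]
(117, 237, 64, 34) ((150.11114501953125, 252.48870849609375), (28.17719078063965, 58.644405364990234), 70.24895477294922) [ 0.42837231 -0.1961173   0.06      ]
(247, 201, 87, 84) ((285.8740234375, 240.87835693359375), (77.71989440917969, 83.65066528320312), 44.61090087890625) [ 0.61665545 -0.19178091  0.06      ]
```

View pics/w4.png

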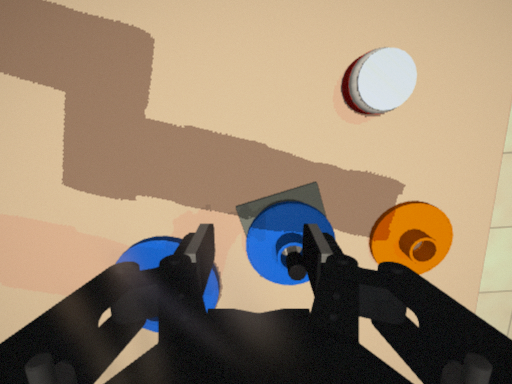

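The wrist view shows the lid set's deck centred near (290,243), the black knob top at (297,266) and the big blue look-alike at (165,283). The orange one is at (411,238). I move above the knob.

Emit:
{"method": "step_arm", "body": {
  "moves": [
    [[-30, 12, 0], [0, 0, 0], 60],
    [[-60, 24, 0], [0, 0, 0], 60],
    [[-85, 35, 10], [0, 0, 0], 60],
    [[-100, 42, 20], [0, 0, 0], 60],
    [[-104, 44, 30], [0, 0, 0], 60],
    [[-104, 44, 35], [0, 0, 0], 60],
    [[-104, 44, 35], [0, 0, 0], 60]
  ]
}}

```text
clock: 7.85
tcp_pos: [0.6193, -0.1917, 0.1905]
orientation: [-0.002, 0.73, 0.683, -0.001]
wrist_force: [-0.0, -0.2, -0.1]
finger_gap: 0.06
grip_force: 0.0
```

```bash
python3 go.py .622 -.199 .13; python3 - <<'E'
from h import *
cp=imaging.camera_params("wrist");a=imaging.read_camera("wrist"); cv2.imwrite("pics/w5.png",a[:,:,::-1])
cp4=proj("wrist",[.622,-.199,.12],cp);print(cp4)
h=cv2.cvtColor(a,cv2.COLOR_RGB2HSV); m=cv2.inRange(h,(100,120,40),(130,255,255))
for c in cv2.findContours(m,0,1)[0]:
    if cv2.contourArea(c)>800: e=cv2.fitEllipse(c);print(cv2.boundingRect(c),e,onz("wrist",e[0],.06,cp))
E
```

```text
t 7.85 p [ 0.6193 -0.1917  0.1905] xdir 1.505 zax [-0.0034  0.0016 -1.    ] F [-0.  -0.2 -0.1] gap 0.06 grip 0.0 j [-0.42  0.47  0.24  1.34  0.    1.21] 
move [-7.2  3.4 60.5]
[262.49295629 198.67198889]
(58, 183, 126, 97) ((116.06755828857422, 229.2255401611328), (91.49922943115234, 123.0548095703125), 79.96343994140625) [ 0.44383128 -0.24446064  0.06      ]
(210, 131, 107, 104) ((263.00726318359375, 182.25706481933594), (103.27861785888672, 105.8542251586914), 88.03946685791016) [ 0.62344867 -0.19796222  0.06      ]
```

View pics/w5.png

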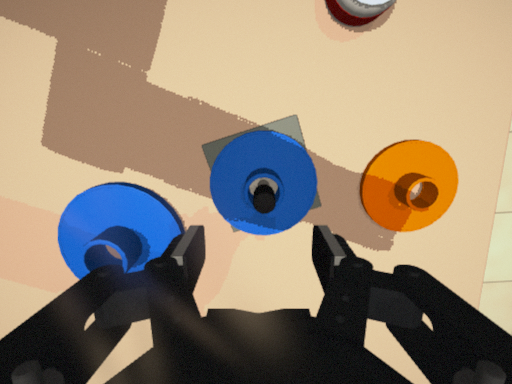

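The lid set is unobstructed: deck centre (263,182), black knob top about (264,200). That agrees with a knob axis of about (0.623, -0.1995). I descend to grip the knob.

Emit:
{"method": "step_arm", "body": {
  "moves": [
    [[-8, 4, 0], [0, 0, 0], 60],
    [[-8, 4, 20], [0, 0, 0], 60],
    [[-8, 4, 40], [0, 0, 0], 55],
    [[-8, 4, 60], [0, 0, 0], 50],
    [[-8, 4, 70], [0, 0, 0], 50],
    [[-8, 4, 80], [0, 0, 0], 50],
    [[-8, 4, 84], [0, 0, 0], 50],
    [[-8, 4, 84], [0, 0, 0], 50]
  ]
}}

```text
clock: 8.57
tcp_pos: [0.6238, -0.2008, 0.1084]
orientation: [-0.0, 0.73, 0.684, -0.0]
wrist_force: [-0.3, -0.8, -0.0]
finger_gap: 0.0496
grip_force: 0.0
```

```bash
python3 go.py .6228 -.1998 .090; python3 - <<'E'
from h import *
cp=imaging.camera_params("wrist");a=imaging.read_camera("wrist"); cv2.imwrite("pics/w6.png",a[:,:,::-1])
print(proj("wrist",[.6228,-.1998,.12],cp))
E
```

```text
t 8.57 p [ 0.6238 -0.2008  0.1084] xdir 1.5052 zax [-6.e-04  1.e-04 -1.e+00] F [-0.3 -0.8 -0. ] gap 0.0496 grip 0.0 j [-0.43  0.51  0.1   1.16 -0.    1.2 ] 
move [ 0.9 -1.  18.4]
[257.54202079 225.10455281]
```

View pics/w6.png

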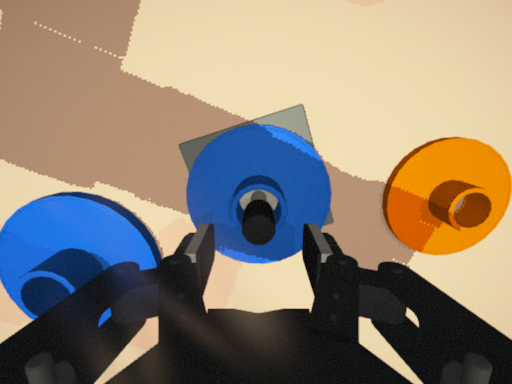

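The knob is centred between the fingers at (259,228), as predicted at (258,225). I go down and close.

Emit:
{"method": "step_arm", "body": {
  "moves": [
    [[0.5, -0.5, 8], [0, 0, 0], 45],
    [[0.5, -0.5, 14], [0, 0, 0], 45],
    [[0.5, -0.5, 17.5], [0, 0, 0], 40],
    [[0.5, -0.5, 17.5], [0, 0, 0], 30],
    [[0.5, -0.5, 17.5], [0, 0, 0], 25],
    [[0.5, -0.5, 17.5], [0, 0, 0], 20],
    [[0.5, -0.5, 17.5], [0, 0, 0], 15],
    [[0.5, -0.5, 17.5], [0, 0, 0], 10]
  ],
  "grip_force": 45
}}

```text
clock: 9.28
tcp_pos: [0.6236, -0.2007, 0.0914]
orientation: [0.0, 0.73, 0.683, 0.0]
wrist_force: [-0.1, 1.1, -1.4]
finger_gap: 0.0183
grip_force: 43.9
```

Emit:
{"method": "step_arm", "body": {
  "moves": [
    [[0, 0, 0], [0, 0, 0], 10],
    [[0, 0, 0], [0, 0, 0], 10],
    [[0, 0, 0], [0, 0, 0], 10]
  ]
}}

```text
clock: 9.53
tcp_pos: [0.6237, -0.2007, 0.0914]
orientation: [0.0, 0.73, 0.683, 0.0]
wrist_force: [-0.1, 0.2, 0.1]
finger_gap: 0.0179
grip_force: 44.0
```

Emit:
{"method": "step_arm", "body": {
  "moves": [
    [[0, 0, -2], [0, 0, 0], 10],
    [[0, 0, -4], [0, 0, 0], 10],
    [[0, 0, -8], [0, 0, 0], 10],
    [[0, 0, -12], [0, 0, 0], 10],
    [[0, 0, -15], [0, 0, 0], 10],
    [[0, 0, -15], [0, 0, 0], 10]
  ]
}}

```text
clock: 10.03
tcp_pos: [0.624, -0.2008, 0.1072]
orientation: [0.001, 0.73, 0.683, 0.0]
wrist_force: [-0.2, -0.4, -3.6]
finger_gap: 0.0178
grip_force: 44.1
```

```bash
python3 go.py .6228 -.1998 .24; python3 - <<'E'
from h import *
cp=imaging.camera_params("wrist");a=imaging.read_camera("wrist"); s=imaging.read_camera("scene")
S=cv2.resize(s[205:285,180:260,::-1],(540,540),interpolation=2); W=cv2.resize(a[100:300,170:350,::-1],None,fx=1.4,fy=1.4)
o=np.zeros((540,540+W.shape[1],3),np.uint8);o[:,:540]=S;o[:W.shape[0],540:]=W
cv2.imwrite("pics/w7.png",o)
for x in (.12+.015,.098): print(proj("wrist",[.6237,-.2007,x],cp))
h=cv2.cvtColor(a,cv2.COLOR_RGB2HSV); m=cv2.inRange(h,(100,120,40),(130,255,255))
for c in cv2.findContours(m,0,1)[0]:
    if cv2.contourArea(c)>3000: e=cv2.fitEllipse(c);print(cv2.boundingRect(c),e,onz("wrist",e[0],.068,cp))
E
```

```text
t 10.03 p [ 0.624  -0.2008  0.1072] xdir 1.5048 zax [ 1.3e-03 -7.0e-04 -1.0e+00] F [-0.2 -0.4 -3.6] gap 0.0178 grip 44.1 j [-0.43  0.51  0.1   1.16 -0.    1.2 ] 
move [   0.9   -1.  -132.8]
[258.97943018 237.57454706]
[258.69150703 214.5381131 ]
(0, 193, 160, 133) ((70.59790802001953, 253.8291015625), (121.06643676757812, 160.3331298828125), 77.31343078613281) [ 0.46063249 -0.23690725  0.068     ]
(181, 125, 155, 129) ((258.23260498046875, 188.30616760253906), (125.93993377685547, 158.9248046875), 90.94479370117188) [ 0.62417993 -0.18973173  0.068     ]
```

View pics/w7.png

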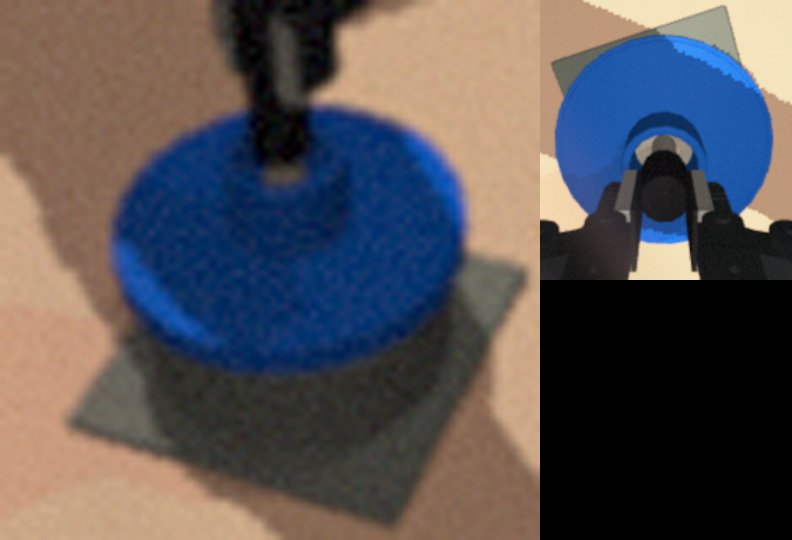

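The lid set is held level and lifted off the rest, with the knob centred between the pads and the collar's blue ring free below. I raise it and carry it towards the pot.

Emit:
{"method": "step_arm", "body": {
  "moves": [
    [[0, 0, -20], [0, 0, 0], 10],
    [[0, 0, -45], [0, 0, 0], 10],
    [[0, 0, -70], [0, 0, 0], 10],
    [[0, 0, -95], [0, 0, 0], 10],
    [[5, 0, -115], [0, 0, 0], 10],
    [[20, 0, -130], [0, 0, 0], 10],
    [[40, -1, -140], [0, 0, 0], 10],
    [[65, -1, -143], [0, 0, 0], 10]
  ]
}}

```text
clock: 10.8
tcp_pos: [0.6274, -0.1365, 0.2514]
orientation: [0.002, 0.731, 0.683, 0.001]
wrist_force: [-0.4, -0.2, -3.1]
finger_gap: 0.018
grip_force: 44.5
```

Emit:
{"method": "step_arm", "body": {
  "moves": [
    [[25, 0, 0], [0, 0, 0], 10],
    [[50, -1, 0], [0, 0, 0], 10],
    [[75, -1, 0], [0, 0, 0], 10],
    [[100, -2, 0], [0, 0, 0], 10],
    [[125, -2, 0], [0, 0, 0], 10],
    [[150, -3, 0], [0, 0, 0], 10],
    [[165, -3, 0], [0, 0, 0], 10],
    [[170, -3, 0], [0, 0, 0], 10]
  ]
}}

```text
clock: 11.47
tcp_pos: [0.6348, 0.0368, 0.2491]
orientation: [-0.0, 0.729, 0.684, 0.0]
wrist_force: [-0.4, 0.5, -4.7]
finger_gap: 0.0183
grip_force: 44.4
```

Emit:
{"method": "step_arm", "body": {
  "moves": [
    [[10, 0, 0], [0, 0, 0], 10],
    [[15, 0, 0], [0, 0, 0], 10],
    [[15, 0, 0], [0, 0, 0], 10],
    [[15, 0, 0], [0, 0, 0], 10]
  ]
}}

```text
clock: 11.8
tcp_pos: [0.636, 0.0485, 0.2491]
orientation: [0.0, 0.73, 0.683, -0.0]
wrist_force: [-1.0, -0.8, -4.1]
finger_gap: 0.0178
grip_force: 44.4
```

```bash
python3 go.py .637 .2043 .25; cat > st.py <<'E'
from h import *
def big(m,box):
    z=np.zeros_like(m);x0,y0,x1,y1=[max(0,int(v)) for v in box];z[y0:y1,x0:x1]=m[y0:y1,x0:x1]
    z=cv2.morphologyEx(z,cv2.MORPH_OPEN,np.ones((3,3)))
    cs=cv2.findContours(z,0,1)[0]; return max(cs,key=cv2.contourArea) if cs else None
for n in ("wrist","top"):
    cp=imaging.camera_params(n);a=imaging.read_camera(n);cv2.imwrite(f"pics/{n}_8.png",a[:,:,::-1]);h=cv2.cvtColor(a,cv2.COLOR_RGB2HSV)
    P=lambda x,y,z:proj(n,[x,y,z],cp)
    c0=P(.532,.211,.08)
    red=cv2.inRange(h,(0,150,50),(8,255,255))|cv2.inRange(h,(172,150,50),(180,255,255))
    c=cv2.inRange(h,(0,0,0),(1,1,1)); t=big(red,(c0[0]-45,c0[1]-45,c0[0]+45,c0[1]+45))
    print(n,"pred tab",c0,"origin rim",P(.637,.2043,.087))
    if t is not None: print(" tab",cv2.boundingRect(t),cv2.minAreaRect(t), onz(n,cv2.minAreaRect(t)[0],.07,cp))
    for X in [(.4656,.2851),(.7284,.2683),(.4591,.1458),(.722,.129)]: print(" corner",P(*X,.012).round(1))
    g=cv2.cvtColor(a,cv2.COLOR_RGB2GRAY); r=np.hypot(*(P(.692,.2043,.087)-P(.637,.2043,.087))); print(" r",r)
    hc=cv2.HoughCircles(cv2.GaussianBlur(g,(3,3),0),cv2.HOUGH_GRADIENT,1,8,param1=80,param2=12,minRadius=int(r*.9),maxRadius=int(r*1.1)+1)
    if hc is not None:
        for q in hc[0]:
            if np.hypot(*(q[:2]-P(.637,.2043,.087)))<15: print(" circ",q,onz(n,q[:2],.087,cp))
E
python3 st.py
```

```text
t 11.8 p [0.636  0.0485 0.2491] xdir 1.5043 zax [-1.e-04 -4.e-04 -1.e+00] F [-1.  -0.8 -4.1] gap 0.0178 grip 44.4 j [-0.05  0.44  0.33  1.47 -0.    1.59] 
move [155.5  -9.4  -1. ]
wrist pred tab [156.42338455  34.10752786] origin rim [250.09978187  31.99560626]
 tab (148, 12, 30, 51) ((161.9496307373047, 37.06350326538086), (52.99454879760742, 25.331928253173828), 83.41805267333984) [0.53467558 0.21039823 0.07      ]
 corner [115.2 -10.4]
 corner [318.4 -10.9]
 corner [130.9 102.5]
 corner [314.5 102.1]
 r 50.33973791537825
 circ [248.5  34.5  48.8] [0.63506497 0.20196672 0.087     ]
 circ [255.5  28.5  54.3] [0.64313992 0.20731189 0.087     ]
 circ [246.5  23.5  47.7] [0.63370257 0.21278511 0.087     ]
top pred tab [190.61995464 222.65919587] origin rim [193.08704253 186.57864948]
 corner [169.9 245.8]
 corner [177.2 160.9]
 corner [215.6 247.9]
 corner [221.8 162.7]
 r 18.538859843442616
 circ [195.5 189.5  20.4] [0.62834477 0.19708813 0.087     ]
```

Emit:
{"method": "step_arm", "body": {
  "moves": [
    [[10, 0, 0], [0, 0, 0], 10],
    [[22, 0, 0], [0, 0, 0], 10],
    [[22, 0, 0], [0, 0, 0], 10],
    [[22, 0, 0], [0, 0, 0], 10],
    [[22, 0, 0], [0, 0, 0], 10]
  ]
}}

```text
clock: 12.32
tcp_pos: [0.6374, 0.0714, 0.2491]
orientation: [0.0, 0.73, 0.684, -0.0]
wrist_force: [-0.5, -0.8, -4.3]
finger_gap: 0.0181
grip_force: 44.4
```

```bash
cat > rim.py <<'E'
from h import *
from scipy.optimize import least_squares
n="wrist";cp=imaging.camera_params(n);a=imaging.read_camera(n);cv2.imwrite("pics/w9.png",a[:,:,::-1]);g=cv2.cvtColor(a,cv2.COLOR_RGB2GRAY).astype(np.float32)
c=np.array([.637,.2043]); rr=np.arange(.044,.064,.00025)
for it in range(3):
    pts=[]
    for th in np.arange(0,2*np.pi,.05):
        uv=np.array([proj(n,[c[0]+r*np.cos(th),c[1]+r*np.sin(th),.087],cp) for r in rr],np.float32)
        if uv[:,1].min()<1 or uv[:,1].max()>382: continue
        v=cv2.remap(g,uv[:,:1].copy(),uv[:,1:].copy(),1)[:,0]
        k=10; s=v-np.maximum(np.roll(v,k),np.roll(v,-k)); s[:k]=s[-k:]=-99
        s2=v*2-np.roll(v,k)-np.roll(v,-k); s2[:k]=s2[-k:]=-99
        i=s2.argmax()
        if s[i]>3: pts.append([c[0]+rr[i]*np.cos(th),c[1]+rr[i]*np.sin(th),th,s2[i]])
    pts=np.array(pts)
    f=least_squares(lambda q:np.hypot(pts[:,0]-q[0],pts[:,1]-q[1])-.0535,c,loss="soft_l1",f_scale=.001)
    c=f.x; res=np.hypot(pts[:,0]-c[0],pts[:,1]-c[1])-.0535
    print(c.round(4),len(pts),"med|res| mm",np.median(abs(res)*1000).round(2),"inliers",(abs(res)<.0015).sum(), "th",np.degrees(pts[abs(res)<.0015,2]).astype(int)[[0,-1]])
print(np.c_[np.degrees(pts[:,2]),res*1000].round(1)[::4].tolist())
E
python3 go.py .637 .2043 .25; python3 rim.py
```

```text
t 12.32 p [0.6374 0.0714 0.2491] xdir 1.5056 zax [-0.e+00 -7.e-04 -1.e+00] F [-0.5 -0.8 -4.3] gap 0.0181 grip 44.4 j [-0.01  0.45  0.35  1.47 -0.    1.62] 
move [132.6  -9.   -0.9]
[0.6354 0.2062] 69 med|res| mm 0.55 inliers 53 th [  0 358]
[0.6352 0.2066] 63 med|res| mm 0.48 inliers 53 th [  0 358]
[0.6352 0.2065] 63 med|res| mm 0.47 inliers 54 th [  0 358]
[[0.0, -0.7], [11.5, -0.7], [28.6, 2.6], [40.1, 1.6], [131.8, -1.0], [143.2, -0.7], [154.7, -0.7], [209.1, -0.3], [220.6, -0.1], [232.0, 0.2], [243.5, -0.1], [295.1, 7.4], [318.0, -0.0], [329.5, -0.0], [340.9, -0.5], [352.4, -0.5]]
```

Pot centre fitted at (0.635, 0.2065) with 0.5 mm residual. I move over it and lower, watching force.

Emit:
{"method": "step_arm", "body": {
  "moves": [
    [[25, -2, 0], [0, 0, 0], 10],
    [[50, -4, 0], [0, 0, 0], 10],
    [[75, -6, 0], [0, 0, 0], 10],
    [[100, -8, 0], [0, 0, 0], 10],
    [[120, -9.5, 0], [0, 0, 0], 10],
    [[132, -10.5, 0], [0, 0, 0], 10],
    [[134, -10.5, 0], [0, 0, 0], 10],
    [[134, -10.5, 0], [0, 0, 0], 10]
  ]
}}

```text
clock: 13.03
tcp_pos: [0.6357, 0.2057, 0.2489]
orientation: [0.0, 0.73, 0.684, -0.0]
wrist_force: [0.2, -0.1, -4.7]
finger_gap: 0.0179
grip_force: 44.4
```

Emit:
{"method": "step_arm", "body": {
  "moves": [
    [[0, 0, 15], [0, 0, 0], 10],
    [[0, 0, 30], [0, 0, 0], 10],
    [[0, 0, 45], [0, 0, 0], 10],
    [[0, 0, 60], [0, 0, 0], 10],
    [[0, 0, 75], [0, 0, 0], 10],
    [[0, 0, 85], [0, 0, 0], 10],
    [[0, 0, 90], [0, 0, 0], 10],
    [[0, 0, 90], [0, 0, 0], 10]
  ]
}}

```text
clock: 13.7
tcp_pos: [0.6352, 0.2043, 0.1579]
orientation: [-0.0, 0.731, 0.683, -0.001]
wrist_force: [-0.1, -0.5, -3.2]
finger_gap: 0.0182
grip_force: 44.4
```

```bash
python3 go.py .6353 .2063 .1324
```

```text
t 13.7 p [0.6352 0.2043 0.1579] xdir 1.5035 zax [-2.3e-03 -8.0e-04 -1.0e+00] F [-0.1 -0.5 -3.2] gap 0.0182 grip 44.4 j [ 0.19  0.51  0.23  1.29 -0.    1.83] 
move [ 2.1  0.  25.5]
```

Emit:
{"method": "step_arm", "body": {
  "moves": [
    [[1, 0, 4], [0, 0, 0], 10],
    [[1, 0, 8], [0, 0, 0], 10],
    [[1, 0, 12], [0, 0, 0], 10],
    [[1, 0, 15], [0, 0, 0], 10],
    [[1, 0, 17], [0, 0, 0], 10],
    [[1, 0, 19], [0, 0, 0], 10],
    [[1, 0, 20], [0, 0, 0], 10],
    [[1, 0, 20], [0, 0, 0], 10]
  ]
}}

```text
clock: 14.37
tcp_pos: [0.6357, 0.2065, 0.1389]
orientation: [-0.0, 0.73, 0.683, -0.0]
wrist_force: [0.1, 0.6, -4.5]
finger_gap: 0.0177
grip_force: 44.5
```

Emit:
{"method": "step_arm", "body": {
  "moves": [
    [[0, 0, 1], [0, 0, 0], 10],
    [[0, 0, 2], [0, 0, 0], 10],
    [[0, 0, 3], [0, 0, 0], 10],
    [[0, 0, 3.5], [0, 0, 0], 10],
    [[0, 0, 4], [0, 0, 0], 10],
    [[0, 0, 4], [0, 0, 0], 10]
  ]
}}

```text
clock: 14.87
tcp_pos: [0.6358, 0.2064, 0.135]
orientation: [0.0, 0.73, 0.683, -0.0]
wrist_force: [0.6, -0.6, -4.3]
finger_gap: 0.0176
grip_force: 44.5
```

Emit:
{"method": "step_arm", "body": {
  "moves": [
    [[0, 0, 0.7], [0, 0, 0], 10],
    [[0, 0, 1.4], [0, 0, 0], 10],
    [[0, 0, 2], [0, 0, 0], 10],
    [[0, 0, 2.5], [0, 0, 0], 10],
    [[0, 0, 2.5], [0, 0, 0], 10],
    [[0, 0, 2.5], [0, 0, 0], 10]
  ]
}}

```text
clock: 15.37
tcp_pos: [0.6358, 0.2065, 0.1326]
orientation: [0.0, 0.73, 0.683, -0.0]
wrist_force: [0.1, 0.4, -4.2]
finger_gap: 0.0181
grip_force: 44.4
```

Emit:
{"method": "step_arm", "body": {
  "moves": [
    [[0, 0, 0.5], [0, 0, 0], 10],
    [[0, 0, 1], [0, 0, 0], 10],
    [[0, 0, 1], [0, 0, 0], 10],
    [[0, 0, 1], [0, 0, 0], 10]
  ]
}}

```text
clock: 15.7
tcp_pos: [0.6358, 0.2065, 0.1323]
orientation: [0.0, 0.73, 0.683, 0.0]
wrist_force: [-2.2, 0.1, 1.6]
finger_gap: 0.0181
grip_force: 45.2
```

The lid is seated: contact at TCP z 0.1323 m, as predicted. I let go of the knob.

Emit:
{"method": "step_arm", "body": {
  "moves": [
    [[0, 0, 0], [0, 0, 0], 22],
    [[0, 0, 0], [0, 0, 0], 30],
    [[0, 0, 0], [0, 0, 0], 45],
    [[0, 0, 0], [0, 0, 0], 60],
    [[0, 0, 0], [0, 0, 0], 75],
    [[0, 0, 0], [0, 0, 0], 75],
    [[0, 0, 0], [0, 0, 0], 75],
    [[0, 0, 0], [0, 0, 0], 75]
  ]
}}

```text
clock: 16.37
tcp_pos: [0.6359, 0.2065, 0.1317]
orientation: [0.0, 0.73, 0.683, 0.0]
wrist_force: [0.1, 1.2, -0.5]
finger_gap: 0.0747
grip_force: 0.0
```

Emit:
{"method": "step_arm", "body": {
  "moves": [
    [[0, 0, 0], [0, 0, 0], 75],
    [[0, 0, 0], [0, 0, 0], 75],
    [[0, 0, 0], [0, 0, 0], 75]
  ]
}}

```text
clock: 16.62
tcp_pos: [0.6358, 0.2065, 0.1316]
orientation: [0.0, 0.73, 0.683, -0.0]
wrist_force: [-0.5, -0.3, 0.1]
finger_gap: 0.0752
grip_force: 0.0
```

```bash
python3 go.py .6353 .2063 .098; python3 - <<'E'
from h import *
cp=imaging.camera_params("wrist");a=imaging.read_camera("wrist");cv2.imwrite("pics/w10.png",a[:,:,::-1])
h=cv2.cvtColor(a,cv2.COLOR_RGB2HSV); m=cv2.inRange(h,(100,100,30),(130,255,255))
c=max(cv2.findContours(m,0,1)[0],key=cv2.contourArea);e=cv2.fitEllipse(c);print(cv2.boundingRect(c),e,onz("wrist",e[0],.094,cp))
for X in ([.6358,.2065,.161],[.6358,.2065,.126]):print(proj("wrist",X,cp))
b=cv2.inRange(h,(0,0,0),(180,255,45));u,v=map(int,proj("wrist",[.6358,.2065,.150],cp))
print([ (r,np.flatnonzero(b[r,u-60:u+60]).tolist()[:1],np.flatnonzero(b[r,u-60:u+60]).tolist()[-1:],int(b[r,u-60:u+60].sum()/255)) for r in range(v-40,v+41,8)],u,v)
E
```

```text
t 16.62 p [0.6358 0.2065 0.1316] xdir 1.5048 zax [-1.e-04 -1.e-04 -1.e+00] F [-0.5 -0.3  0.1] gap 0.0752 grip 0.0 j [ 0.19  0.52  0.18  1.23 -0.    1.83] 
move [-0.2 -0.5 33.6]
(180, 125, 157, 149) ((257.9317321777344, 199.171630859375), (147.9630584716797, 155.96534729003906), 89.64735412597656) [0.63518764 0.20905505 0.094     ]
[259.35860229 238.92862516]
[259.08018651 216.50984669]
[(190, [], [], 0), (198, [], [], 0), (206, [], [], 0), (214, [47], [71], 25), (222, [44], [74], 31), (230, [42], [76], 35), (238, [42], [76], 35), (246, [42], [76], 35), (254, [48], [71], 24), (262, [], [], 0), (270, [], [], 0)] 259 230
```

The knob is free, with no wrist force, and centred at the expected pixels. I lower around the collar and grip.

Emit:
{"method": "step_arm", "body": {
  "moves": [
    [[0, -0.5, 6], [0, 0, 0], 75],
    [[0, -0.5, 12], [0, 0, 0], 75],
    [[0, -0.5, 18], [0, 0, 0], 75],
    [[0, -0.5, 24], [0, 0, 0], 75],
    [[0, -0.5, 28], [0, 0, 0], 75],
    [[0, -0.5, 31], [0, 0, 0], 75],
    [[0, -0.5, 33.5], [0, 0, 0], 75],
    [[0, -0.5, 33.5], [0, 0, 0], 75]
  ]
}}

```text
clock: 17.33
tcp_pos: [0.635, 0.2065, 0.0974]
orientation: [-0.0, 0.73, 0.683, -0.0]
wrist_force: [0.3, -0.3, -0.9]
finger_gap: 0.0748
grip_force: 0.0
```

Emit:
{"method": "step_arm", "body": {
  "moves": [
    [[0, 0, 0], [0, 0, 0], 65],
    [[0, 0, 0], [0, 0, 0], 58],
    [[0, 0, 0], [0, 0, 0], 52],
    [[0, 0, 0], [0, 0, 0], 48],
    [[0, 0, 0], [0, 0, 0], 45],
    [[0, 0, 0], [0, 0, 0], 42],
    [[0, 0, 0], [0, 0, 0], 38],
    [[0, 0, 0], [0, 0, 0], 34]
  ],
  "grip_force": 30
}}

```text
clock: 18.0
tcp_pos: [0.6358, 0.2067, 0.0996]
orientation: [0.0, 0.73, 0.683, 0.001]
wrist_force: [-0.8, 0.9, 7.6]
finger_gap: 0.0343
grip_force: 4.0
```

Emit:
{"method": "step_arm", "body": {
  "moves": [
    [[0, 0, 0], [0, 0, 0], 30],
    [[0, 0, 0], [0, 0, 0], 30],
    [[0, 0, 0], [0, 0, 0], 30]
  ]
}}

```text
clock: 18.25
tcp_pos: [0.6357, 0.2068, 0.1]
orientation: [0.0, 0.73, 0.683, 0.001]
wrist_force: [-1.5, -0.3, 8.9]
finger_gap: 0.0301
grip_force: 4.1
```

```bash
cat > cm.py <<'E'
from h import *
import sys
n=sys.argv[1];x0,x1,y0,y1,sx,sy=map(int,sys.argv[2:8])
cp=imaging.camera_params(n);a=imaging.read_camera(n);h=cv2.cvtColor(a,cv2.COLOR_RGB2HSV)
def cl(p):
    H,S,V=map(int,p)
    if 100<=H<=130 and S>100: return 'B' if V>110 else 'b'
    if V<32: return '#'
    if V<75 and S<90: return '+'
    if (H<8 or H>172) and S>150: return 'R'
    return '.' if S>60 else 'g'
for r in range(y0,y1,sy): print(r,''.join(cl(h[r,c]) for c in range(x0,x1,sx)))
for z in (.161,.148,.126,.117,.094):print(z,proj(n,[.6358,.2066,z],cp).round(0))
E
python3 go.py .6358 .2066 .098;python3 cm.py wrist 170 350 120 320 2 5; python3 cm.py scene 270 345 120 200 1 2
```

```text
t 18.25 p [0.6357 0.2068 0.1   ] xdir 1.505 zax [ 1.8e-03  6.0e-04 -1.0e+00] F [-1.5 -0.3  8.9] gap 0.0301 grip 4.1 j [0.19 0.54 0.13 1.16 0.   1.83] 
move [-0.2  0.1  2. ]
120 gggggggggggggggggggggggggggggggggggggggggggggggggggggggggggggggggggggggggggggggggggggggggg
125 gggggggggggggggggggggggggggggggggggggggggggggggggggggggggggggggggggggggggggggggggggggggggg
130 ggggggggggggggggggggggggggggggggBBBBBBBBBBBBBBBBBBBBBBBBBggggggggggggggggggggggggggggggggg
135 gggggggggggggggggggggggggBBBBBBBBBBBBBBBBBBBBBBBBBBBBBBBBBBBBBBBgggggggggggggggggggggggggg
140 ggggggggggggggggggggBBBBBBBBBBBBBBBBBBBBBBBBBBBBBBBBBBBBBBBBBBBBBBBB.ggggggggggggggggggggg
145 ggggggggggggggggBBBBBBBBBBBBBBBBBBBBBBBBBBBBBBBBBBBBBBBBBBBBBBBBBBBBBBBBBggggggggggggggggg
150 gggggggggggggBBBBBBBBBBBBBBBBBBBBBBBBBBBBBBBBBBBBBBBBBBBBBBBBBBBBBBBBBBBBBB.gggggggggggggg
155 ggggggggggBBBBBBBBBBBBBBBBBBBBBBBBBBBBBBBBBBBBBBBBBBBBBBBBBBBBBBBBBBBBBBBBBBBBgggggggggggg
160 gggggggg.BBBBBBBBBBBBBBBBBBBBBBBBBBBBBBBBBBBBBBBBBBBBBBBBBBBBBBBBBBBBBBBBBBBBBBBBggggggggg
165 gggggggBBBBBBBBBBBBBBBBBBBBBBBBBBBBBBBBBBBBBBBBBBBBBBBBBBBBBBBBBBBBB
[... 5552 characters left out ...]
++gggggggggg+gggggggggggg+++++++++++++++++........
186 ...............+++#+#++++++++++++gggggggggggggggg++++++++++.++++.+.........
188 .....................++#++++++++++++++gggggggggg+++++++++++++++............
190 ........................++++#+++++#++++++++++++++++++++++++++..............
192 .............................+.+##++++++++++++++++#++++++#+................
194 ..................................++++#++++++++++gg+++++++.................
196 .......................................++++++++++++++++....................
198 ............................................++###++++......................
0.161 [310. 137.]
0.148 [310. 141.]
0.126 [310. 147.]
0.117 [309. 150.]
0.094 [309. 156.]
```

Emit:
{"method": "step_arm", "body": {
  "moves": [
    [[0, 0, 0], [0, 0, 0], 40],
    [[0, 0, 0], [0, 0, 0], 50],
    [[0, 0, 0], [0, 0, 0], 60],
    [[0, 0, 0], [0, 0, 0], 60],
    [[0, 0, 0], [0, 0, 0], 60]
  ]
}}

```text
clock: 18.77
tcp_pos: [0.6351, 0.2065, 0.0977]
orientation: [-0.0, 0.73, 0.683, -0.0]
wrist_force: [-0.3, -1.0, -0.2]
finger_gap: 0.0597
grip_force: 0.0
```

Emit:
{"method": "step_arm", "body": {
  "moves": [
    [[0, 0, 0], [0, 0, 0], 52],
    [[0, 0, 0], [0, 0, 0], 52]
  ]
}}

```text
clock: 18.93
tcp_pos: [0.6353, 0.2065, 0.0979]
orientation: [-0.0, 0.73, 0.683, -0.0]
wrist_force: [0.3, 0.1, -0.6]
finger_gap: 0.0518
grip_force: 0.0
```

Emit:
{"method": "step_arm", "body": {
  "moves": [
    [[0, 0, 0], [0, 0, 0], 46],
    [[0, 0, 0], [0, 0, 0], 46]
  ]
}}

```text
clock: 19.1
tcp_pos: [0.6353, 0.2065, 0.0981]
orientation: [0.0, 0.73, 0.683, -0.0]
wrist_force: [-0.1, 0.4, -0.3]
finger_gap: 0.0459
grip_force: 0.0
```

Emit:
{"method": "step_arm", "body": {
  "moves": [
    [[0, 0, 0], [0, 0, 0], 42],
    [[0, 0, 0], [0, 0, 0], 42]
  ]
}}

```text
clock: 19.27
tcp_pos: [0.6357, 0.2066, 0.0986]
orientation: [0.0, 0.73, 0.683, 0.0]
wrist_force: [-0.1, 0.3, 2.1]
finger_gap: 0.0419
grip_force: 1.0
```

Emit:
{"method": "step_arm", "body": {
  "moves": [
    [[0, 0, 0], [0, 0, 0], 50],
    [[0, 0, 0], [0, 0, 0], 56],
    [[0, 0, 2], [0, 0, 0], 56],
    [[0, 0, 3], [0, 0, 0], 56],
    [[0, 0, 3], [0, 0, 0], 56]
  ]
}}

```text
clock: 19.68
tcp_pos: [0.6349, 0.2064, 0.0945]
orientation: [-0.0, 0.73, 0.683, -0.0]
wrist_force: [0.2, -0.2, -0.2]
finger_gap: 0.0559
grip_force: 0.0
```

Emit:
{"method": "step_arm", "body": {
  "moves": [
    [[0, 0, 0], [0, 0, 0], 46],
    [[0, 0, 0], [0, 0, 0], 42],
    [[0, 0, 0], [0, 0, 0], 42]
  ]
}}

```text
clock: 19.93
tcp_pos: [0.6353, 0.2065, 0.0953]
orientation: [0.0, 0.73, 0.683, -0.0]
wrist_force: [-0.0, -1.4, 0.7]
finger_gap: 0.0426
grip_force: 17.2
```

Emit:
{"method": "step_arm", "body": {
  "moves": [
    [[0, 0, 0], [0, 0, 0], 36],
    [[0, 0, 0], [0, 0, 0], 36]
  ]
}}

```text
clock: 20.1
tcp_pos: [0.6353, 0.2065, 0.0954]
orientation: [0.0, 0.73, 0.683, 0.0]
wrist_force: [-1.6, -0.6, 3.5]
finger_gap: 0.0411
grip_force: 30.1
```

Now it grips firmly: 30 N at 41 mm. I lift gently.

Emit:
{"method": "step_arm", "body": {
  "moves": [
    [[0, 0, 0], [0, 0, 0], 28],
    [[0, 0, 0], [0, 0, 0], 28],
    [[0, 0, 0], [0, 0, 0], 28],
    [[0, 0, -1], [0, 0, 0], 28],
    [[0, 0, -2], [0, 0, 0], 28],
    [[0, 0, -4], [0, 0, 0], 28],
    [[0, 0, -6], [0, 0, 0], 28],
    [[0, 0, -6], [0, 0, 0], 28]
  ],
  "grip_force": 35
}}

```text
clock: 20.77
tcp_pos: [0.6355, 0.2066, 0.1014]
orientation: [0.0, 0.73, 0.683, 0.0]
wrist_force: [0.7, -0.3, -1.1]
finger_gap: 0.041
grip_force: 35.5
```

Emit:
{"method": "step_arm", "body": {
  "moves": [
    [[0, 0, -2], [0, 0, 0], 28],
    [[0, 0, -4], [0, 0, 0], 28],
    [[0, 0, -6], [0, 0, 0], 28],
    [[0, 0, -8], [0, 0, 0], 28],
    [[0, 0, -8], [0, 0, 0], 28],
    [[0, 0, -8], [0, 0, 0], 28]
  ]
}}

```text
clock: 21.27
tcp_pos: [0.6355, 0.2066, 0.1094]
orientation: [0.0, 0.73, 0.683, 0.0]
wrist_force: [-0.1, -0.1, -1.3]
finger_gap: 0.0409
grip_force: 35.5
```

```bash
python3 go.py .6353 .2065 .205; python3 cm.py scene 280 340 130 196 1 2
```

```text
t 21.27 p [0.6355 0.2066 0.1094] xdir 1.5049 zax [ 5.e-04  0.e+00 -1.e+00] F [-0.1 -0.1 -1.3] gap 0.0409 grip 35.5 j [ 0.19  0.53  0.14  1.18 -0.    1.83] 
move [ -0.1  -0.1 -95.6]
130 .....................####...........+############...........
132 .....................+++b#...........#######b##+............
134 .....................+++##...........#####b##...............
136 ................ggggg++##+..........++###...................
138 ................gggg+++###++#####.gg++###...................
140 .................g..+++#bbb######+gg++#b+ggggg..............
142 .....................g+bbbbb####bb.+++##+gggggg..ggggg......
144 ................gg..BBBbbbbb#####b++++#b+g...............ggg
146 ............g.BBBBBBBBBbbbbbbbbbbbb++bBBBB.g................
148 .RRRRR...g.BBBBBBBBBBBBbbbbbbbbbbbbbBBBBBBBBBBgg............
150 RRRRR...g.BBBBBBBBbbbbbbbbbbbbbbbbbbBBBBBBBBBBBBg...........
152 RRRRR...gBBBBBBBBbbbbbbbbbbbbbbbbbbbBBBBBBBBBBBBBg..........
154 RRRRR...gbbbbBBBBBBBBBBbbbbbbbbbbbbbbbbbbbbbBBBBB.g.........
156 RRRRR.....bbbbbbbbbbbbBbbbbbbbbbbbbbbbbbbbbbbbbbBg..........
158 RRRRR
[... 615 characters left out ...]
ggggg+++++ggggg+++++g....
178 ++++++++++++++++++.gg++gggggggggggggggggg+++++ggg++++++++ggg
180 ++++++++++++++++++g+gggggggggggggggggggg+g++++++++++++++++++
182 +##+#+++++++++++++++gggggggggggggggggggg++++++++++++++++++++
184 +++#++##+++++++++++g++gggggggggggggggggg++++++++++++++++++..
186 .....+.+#++++++++++++.g+g..gggggggggggg+++++++++++++++++....
188 ..........+++##+++++++++++++gggggggggg+++++++++++++#++......
190 ................+#+#++#+##+++++++++++++++++++++++#+.........
192 ....................+++#++++++++++++++#++++++++++...........
194 ........................+++++++++++++++gg+++++..............
0.161 [310. 137.]
0.148 [310. 141.]
0.126 [310. 147.]
0.117 [309. 150.]
0.094 [309. 156.]
```

The load is 1.3 N, so only the cover is held. I raise it another 100 mm.

Emit:
{"method": "step_arm", "body": {
  "moves": [
    [[0, 0, -8], [0, 0, 0], 28],
    [[0, 0, -20], [0, 0, 0], 28],
    [[0, 0, -34], [0, 0, 0], 28],
    [[0, 0, -50], [0, 0, 0], 28],
    [[0, 0, -66], [0, 0, 0], 28],
    [[0, 0, -82], [0, 0, 0], 28],
    [[0, 0, -94], [0, 0, 0], 28],
    [[0, 0, -100], [0, 0, 0], 28]
  ]
}}

```text
clock: 21.98
tcp_pos: [0.6361, 0.2067, 0.2119]
orientation: [0.001, 0.73, 0.683, 0.001]
wrist_force: [-0.3, -0.3, -2.0]
finger_gap: 0.0411
grip_force: 35.6
```

Emit:
{"method": "step_arm", "body": {
  "moves": [
    [[0, 0, 0], [0, 0, 0], 28],
    [[0, 0, 0], [0, 0, 0], 28],
    [[0, 0, 0], [0, 0, 0], 28],
    [[0, 0, 0], [0, 0, 0], 28],
    [[0, 0, 0], [0, 0, 0], 28],
    [[0, 0, 0], [0, 0, 0], 28]
  ]
}}

```text
clock: 22.48
tcp_pos: [0.635, 0.2065, 0.2084]
orientation: [-0.0, 0.73, 0.683, -0.001]
wrist_force: [0.5, -0.6, -1.9]
finger_gap: 0.0409
grip_force: 35.6
```

```bash
python3 go.py .6353 .2065 .21; python3 cm.py scene 280 340 90 176 1 2
```

```text
t 22.48 p [0.635  0.2065 0.2084] xdir 1.5048 zax [-1.3e-03 -3.0e-04 -1.0e+00] F [ 0.5 -0.6 -1.9] gap 0.0409 grip 35.6 j [ 0.19  0.5   0.34  1.41 -0.    1.83] 
move [ 0.1  0.3 -1.6]
90 ............ggg+##############.....++#########+gg+######++gg
92 ........g..gggg++############.........###b###.gg+######++ggg
94 ............++g++###########+.........#######+..+#####+++ggg
96 ...........RRRRR.RRRR##b##b#+..........#######+.#####..ggggg
98 ...........RRRRRRRRRRR####b#...........#############.....ggg
100 ...........RRRRRRRRRRR.+++##...........########bb##+........
102 ...........RRRRRRRRRRR+++#b#+..........+##+####++gg.........
104 ..........RRRRRRRRRRRR+++#b#...........+++##+...............
106 ...........RRRRRRRRRRR+++###..........+++###+g..............
108 ...................R..+++##+..........+++###+...............
110 ........................+#bbb..BBB..gg+++###................
112 ........................+bbbbbbbbbbbb++++##.................
114 ...................gggg.bbbbbbbbbbbbb+++++..................
116 ..............g.BBBBBBBBBbbbbbbbbbbbbb+bBBB..g..............
118 ..........
[... 1260 characters left out ...]
ggggggggggg..............
158 RRRRRR....gggggggggggggggggg+gggggggggggggggggg.............
160 RRRRRR++++ggggggggggggggggggggggggggggggggggggg.............
162 RRR..gggggggg+ggggggggggggggggggggggggggggggggg.............
164 R.ggggggggg++++gggggggggggggggggggggggggggggg+gg............
166 .gggggggggg+++++++.gggggg.ggggggggggggggg+++++ggg...........
168 .gggggggggg++++++++++g+ggggggggg+g.ggggg++++++gggg..........
170 ggggggggggg+++++++++g+gggg+g+gg+ggggg+g+++++++ggg...........
172 ++g.ggggggg++++++++gggggggggggggggg+g+g+++++++ggg...........
174 ++++++ggg+++++++++++ggggggggggggg+gg+++++g++++gggg..........
0.161 [310. 137.]
0.148 [310. 141.]
0.126 [310. 147.]
0.117 [309. 150.]
0.094 [309. 156.]
```

The inner lid is still on the pot, with the knob at its predicted pixels. The cover is held level, its collar about 80 mm above the knob point. I let it settle, then hand in.

Emit:
{"method": "step_arm", "body": {
  "moves": [
    [[0, 0, 0], [0, 0, 0], 28],
    [[0, 0, 0], [0, 0, 0], 28],
    [[0, 0, 0], [0, 0, 0], 28],
    [[0, 0, 0], [0, 0, 0], 28],
    [[0, 0, 0], [0, 0, 0], 28],
    [[0, 0, 0], [0, 0, 0], 28]
  ]
}}

```text
clock: 23.03
tcp_pos: [0.6353, 0.2065, 0.2092]
orientation: [0.0, 0.73, 0.683, -0.0]
wrist_force: [-0.4, 0.2, -1.2]
finger_gap: 0.0409
grip_force: 35.6
```

```bash
python3 -c "
from h import *
s=telemetry.get_state();print(s['tcp_pos'],abs(s['qvel']).max());print(env.hand_in())"
```

```text
[0.63532546 0.20653279 0.20920504] 0.002830750269944347
the job is handed in; nothing more can be done
None
```

The job is handed in, but it returned no verdict: the pot is clamped, the inner lid is seated and let go, and the cover alone is held still and level about 80 mm above the knob point.

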